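# Battery off the soldering turntable

## Robot

A 6-joint arm with a two-finger parallel gripper is mounted at the origin on a cart in front of the work surface, level with it; the furniture and walls round the work are solid. World frame = base frame: x ahead of the robot, y to its left, z up, the work surface at z = 0. Lengths are in mm, angles in degrees, forces in N, time in s.
With the tool pointing down it reaches from about 350 to 850 mm from the base axis. Payload 8.1 kg.
Tool frame: the origin (TCP) lies midway between the tips of the shut fingers; the grasp point (between the pads) lies 19 mm behind it (r.pinch_z is the distance from the TCP to the grasp point, in mm); z points along the fingers, y is the line along which they close (so a half turn about z gives the same grasp; the last joint's range is limited). The gripper opens to 85 mm and grips with 20 to 120 N. Pads are 22 mm wide; open, the fingers measure 114 mm over their backs; the gripper's body (76 mm by 85 mm) begins 54 mm behind the grasp point. The pads swing forward as they close: fully open they stand 13 mm farther back than shut.
Start: joints at [-77.43, 7.471, 85.268, -0, 87.261, -4.893], TCP at [180.082, -572.342, 231.292] pointing down, gripper open.
Joint ranges: [-169.43, 169.43], [-51.17, 129.36], [1.28, 143.12], [-76.62, 256.62], [0, 156.53], [-152.29, 152.29]. Speed limits (degrees/s): [136.94, 136.94, 159.86, 180, 180, 180].

## Interface

Orientations are given as [roll, pitch, yaw] about the fixed x, y, z axes, in that order (R = Rz(yaw) Ry(pitch) Rx(roll)).
In Python, from bench import sensors, optics, job, r gives the robot as it stands.
- The arm moves only by the tool play_rows, never from a script. Its argument "motion" is a list that holds one entry, the list of rows, each a list of 6 numbers: the shift along the tool's x, y, z in cm, then the turn, a rotation vector about the tool's x, y, z in degrees. In form: [[[x, y, z, ax, ay, az], ...]]. A call has 1 to 5 rows; each row is the pose to reach, as a shift and turn from the pose commanded when the call began, along the tool's axes at that moment; what a row does not reach only later rows make up. A row lasts 1/10 s, in which the tool goes at most 50 mm and 8.59 degrees, less where a joint would pass 70% of its speed; a pose out of reach is approached as far as the arm can. A call with a gripper value outside its range is refused whole. "jaw" is the opening, from 0 (shut) to 1 (fully open), set as the call begins (left out, the last holds). The fingers move at their own pace and stop on an object; "squeeze" is the grip in N (left out, the last holds). Time passes only in rows, so rows that repeat a pose let the fingers close. It gives the time, the measured TCP pose, the force, the opening and the grip force at its end, in the units of the state.
- sensors.sense(): the state, without advancing time (a new reading comes with each control period).
- optics.snapshot(name): name is "side" or "top" or "wrist"; returns a dict with "pixels" (480x640x3 uint8, red, green, blue), "mtx" (3x3 intrinsics, pixels), "R" (3x3) and "t" (3): a world point X has camera coordinates R X + t; the wrist camera has in their place "T_tool_cam" (4x4, takes a point from camera to tool coordinates, whose origin is the TCP and whose axes are the flange's). Camera axes: x right, y down, z forward; pixel columns grow to the right and rows downward; lengths in mm; the calibration is good to about 2 mm. A picture is of the moment at which its call begins: read the wrist's pose just before it. There is no depth.
- job.hand_in(): hands the job in; it is judged then, once.
The state is a dict: "time": time; "joint_pos": joint angles; "qd": joint speeds; "joint_efforts": joint torques, N m; "tool_pos": TCP position; "tcp_rot": TCP orientation; "ft_force": force on the tool from outside, world axes, zero at the start; "wrist_torque": the same for the moment, N m; "finger_gap": finger opening in mm; "grip_force": force on a finger pad.
Only numpy, scipy, OpenCV 4.12 (cv2) and the standard library are available. Lean on these libraries where they do the work, as an engineer would, in place of code of your own. Each camera call takes 0.05 s, during which the arm holds its last target. There are 200 camera calls.

## Task

A drone's flight battery has been left on the freely spinning turntable with the soldering supplies. Lift it off and lay it flat, right way up, inside the shallow steel battery tray, setting it down gently rather than dropping it, and leave the jar and the solder reel standing on the turntable.

Things in the scene. Friction and masses are not known exactly. Their poses are not given: they have to be found in the camera images.
- battery_mid (a point): Centre of the drone battery, a grey block 72 mm long (its x), 40 mm wide (its y; grasp across this), body 22 mm high, shallow details to 28 mm; about 82 g; z is up out of its top. The point is 12 mm above its underside. It lies flat at any yaw on the turntable: a rubber-topped disc 240 mm across, its top 34 mm above the bench, at rest but free to spin at a light push.
- tray_floor (a point): Middle of the upper face of the floor of the battery tray, a shallow open rectangular steel tray fixed to the bench: outside 170 mm along its x and 140 mm along its y, inside 164 by 134 mm; the floor's upper face is 5 mm and the rim about 18 mm above the bench; z is up.
- jar: Round flux jar with a screw lid, 41 mm across, 36 mm high, to be left on the turntable; origin at the centre of its underside, z up. Battery, jar and reel each lie about 73 mm from the turntable's upright axis, some 120 degrees apart, in any order.
- reel: Reel of solder wire standing on end, flanges 56 mm across, 39 mm high, to be left on the turntable; origin at the centre of its underside, z up. The turntable's foot is fixed to the bench; its disc has no stop or catch.
Not all that is in view belongs to the job. What is shaped like the reel but white is not meant.

How it is judged (in metres and radians):
On the way:
1. the battery is lifted clear of the turntable, its centre at least 25 mm higher than it lay (height (world z) of battery_mid above 0.071 m), for 0.2 s.
At the end, for the whole second after the job is handed in: Battery at rest on the tray's floor inside the rim, right way up, flat within 7 degrees (centre under 17 mm above the floor, within 63 mm of the tray's middle along its x, 48 mm along its y); jar and reel still standing on the turntable, upright within 11 degrees (x of battery_mid in the frame of tray_floor between -0.063 and 0.063 m and y of battery_mid in the frame of tray_floor between -0.048 and 0.048 m and z of battery_mid in the frame of tray_floor below 0.017 m and angle between battery_mid's own z axis and vertical below 0.12 rad and linear speed of battery below 0.02 m/s and height (world z) of each of jar, reel above 0.025 m and angle between each of jar, reel's own z axis and vertical below 0.2 rad); the robot touches nothing.
It fails at once if the battery is dropped or flung: it moves faster than 0.6 m/s (a fall of about 20 mm) while the fingers do not hold it (linear speed of battery above 0.6 m/s and contact force between battery and the fingers below 0.05 N).
It fails at once if the jar is knocked over or off the turntable (angle between jar's own z axis and vertical above 0.5 rad or height (world z) of jar below 0.02 m).
It fails at once if the reel is knocked over or off the turntable (angle between reel's own z axis and vertical above 0.5 rad or height (world z) of reel below 0.02 m).
It also fails if it takes over 35 s, if anything falls off the work surface, if the arm or the gripper's body presses on something with over 40 N, if the wrist force passes 120 N, or if a joint passes its speed limit or range.

## Working session

There is one attempt and no reset: what is moved stays moved. The work goes in short steps, Python scripts to look and compute and a tool call to move; the robot and the scene stay as the last step left them, time stands still between calls to the robot, and variables do not carry over. Pictures are saved under pics/ and viewed, at most 10 in all, crops included, and the job is handed in when it is done.

Besides the shell and the picture viewer there is one more tool, called after "Call:" as name([rows], argument=value, ...), one row to a line, values as JSON. play_rows: Moves the arm, as the interface text tells. Its arguments: {"type":"object","properties":{"motion":{"type":"array","items":{"type":"array","items":{"type":"array","items":{"type":"number"}}}},"jaw":{"type":"number"},"squeeze":{"type":"number"}},"required":["motion"]}

```bash
ls; mkdir -p pics
python3 - <<'E'
from bench import sensors, optics, job, r
import cv2,pickle
s=sensors.sense();print(s)
d={}
for n in("top","side"):
    p=optics.snapshot(n);d[n]=p
    cv2.imwrite(f"pics/{n}0.png",p["pixels"][:,:,::-1])
    print(n,p["mtx"],p["R"],p["t"])
pickle.dump(d,open("cal.pkl","wb"))
E
```

```text
pics
{'time': 0.0, 'joint_pos': array([-7.74274404e+01,  7.51553407e+00,  8.53287885e+01,  4.12003167e-04,
        8.72617173e+01, -4.89152678e+00]), 'qd': array([ 0.00691136, -0.02484356,  0.06261952, -0.01066188,  0.02843765,
       -0.01224452]), 'joint_efforts': array([-2.19921778e-03, -5.69396710e+01, -5.00559318e+01, -5.73685120e-04,
        1.42698051e-02, -1.89511417e-05]), 'tool_pos': array([ 179.98450716, -571.79551508,  230.24469663]), 'tcp_rot': array([-1.79894381e+02, -9.45196354e-03,  1.74640576e+01]), 'ft_force': array([0.07099788, 0.68422563, 0.12300634]), 'wrist_torque': array([0.00652705, 0.03163435, 0.03970792]), 'grip_force': 0.0, 'finger_gap': 85.5181118827908}
top [[597.85976339   0.         312.20006375]
 [  0.         597.85976339 237.81893634]
 [  0.           0.           1.        ]] [[-0.00327361 -0.99997546 -0.00619376]
 [-0.9954342   0.00384947 -0.09537263]
 [ 0.09539413  0.00585327 -0.99542237]] [  64.13025321  595.18626315 1240.72083458]
side [[485.47906706   0.         319.89327578]
 [  0.         485.47906706 240.37585561]
 [  0.           0.           1.        ]] [[-0.99996591 -0.00337958 -0.00753388]
 [ 0.00516854  0.45536843 -0.89028809]
 [ 0.00643949 -0.89029667 -0.45533544]] [ 579.27550287   18.55547383 1125.29715319]
```

View pics/top0.png

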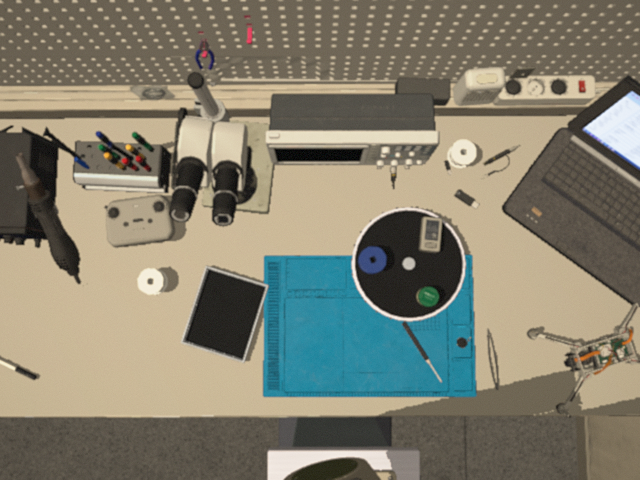

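View pics/side0.png

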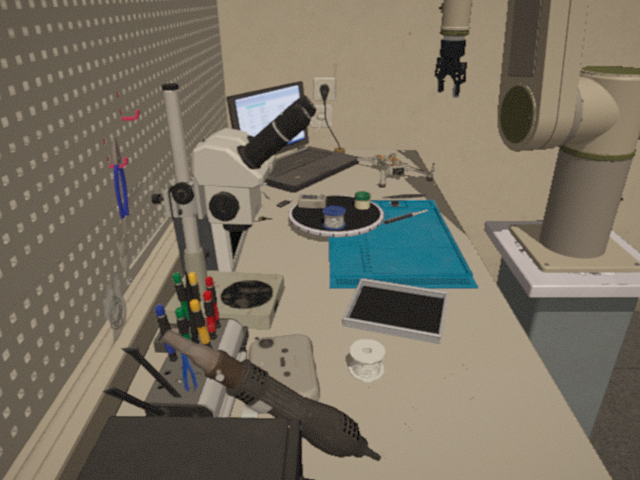

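The top view shows the battery (small grey block) on the turntable at about (430,234), the blue reel at (372,260), the green jar at (428,296), and the open tray at (227,312). Possible look-alikes for the battery are the grey remote (140,220), the USB stick (466,198) and the grey adapter (480,85). I choose (430,234) because it is the only one on the turntable. The side view agrees: block (312,201), reel (334,217), jar (362,200), tray (397,310).

Run:
```python
import cv2,numpy as np
im=cv2.imread("pics/top0.png")
a=cv2.resize(im[200:325,345:475],None,fx=4,fy=4,interpolation=cv2.INTER_CUBIC)
b=cv2.resize(im[260:366,175:275],None,fx=2.5,fy=2.5,interpolation=cv2.INTER_CUBIC)
c=np.zeros((500,780,3),np.uint8);c[:500,:520]=a;c[:265,525:775]=b
cv2.imwrite("pics/crop.png",c)
```

```text
(no output)
```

View pics/crop.png

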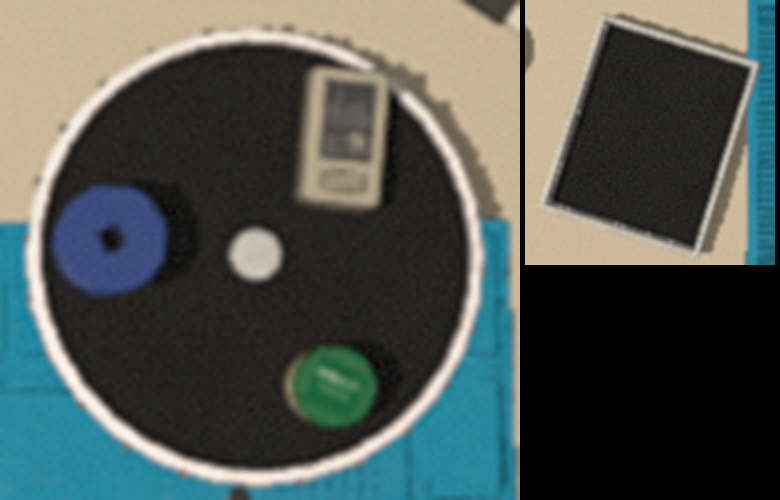

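The crop confirms the choice: a beige-grey block with a dark label. Its top corners are at crop (314,68), (390,75), (380,208) and (299,200). Tray rim corners are at (605,16), (757,63), (697,253) and (543,205).

```bash
cat > h.py <<'E'
import numpy as np,pickle
def ray(c,uv,z):
    uv=np.atleast_2d(np.array(uv,float))
    d=np.c_[uv,np.ones(len(uv))]@np.linalg.inv(c["mtx"]).T@c["R"]
    o=-c["R"].T@c["t"]
    return o+d*((z-o[2])/d[:,2])[:,None]
E
python3 - <<'E'
from h import *
c=pickle.load(open("cal.pkl","rb"))["top"]
A=lambda p:np.array(p)/4+[345,200]
def rep(n,P):
    print(n,P.round(1).tolist(),"mean",P.mean(0).round(1))
    for i in range(4):
        e=P[(i+1)%4]-P[i];print("  len",np.linalg.norm(e).round(1),"ang",np.degrees(np.arctan2(e[1],e[0])).round(1))
rep("bat",ray(c,A([(314,68),(390,75),(380,208),(299,200)]),56))
rep("tray",ray(c,(np.array([(605,16),(757,63),(697,253),(543,205)])-[525,0])/2.5+[175,260],18))
t=ray(c,A([(27,256),(485,256),(256,28),(256,485)]),34);print(t.round(1),"disc",t.mean(0), "knob",ray(c,A((256,254)),40))
print("reel",ray(c,A((111,240)),34+39),"jar",ray(c,A((335,386)),34+36))
E
```

```text
bat [[635.4, -170.0, 56.0], [631.6, -209.4, 56.0], [562.3, -202.6, 56.0], [566.6, -160.8, 56.0]] mean [ 599.  -185.7   56. ]
  len 39.6 ang -95.6
  len 69.7 ang 174.4
  len 42.0 ang 84.1
  len 69.5 ang -7.6
tray [[536.0, 286.7, 18.0], [495.6, 156.8, 18.0], [336.6, 206.6, 18.0], [376.8, 336.9, 18.0]] mean [436.3 246.8  18. ]
  len 136.1 ang -107.3
  len 166.7 ang 162.6
  len 136.4 ang 72.8
  len 167.0 ang -17.5
[[ 539.2  -21.1   34. ]
 [ 538.4 -261.7   34. ]
 [ 659.8 -143.7   34. ]
 [ 419.4 -139.2   34. ]] disc [ 539.20985302 -141.41384356   34.        ] knob [[ 539.53349413 -140.52655245   40.        ]]
reel [[545.2241529  -61.63736614  73.        ]] jar [[ 470.73987157 -174.69242106   70.        ]]
```

Call:
play_rows([
  [[2, -1, 0.2, 0, 0, 0], [5, -2.4, 0.5, 0, 0, 0], [9, -4.2, 0.9, 0, 0, 0], [13, -6.1, 1.3, 0, 0, 0], [17, -8, 1.7, 0, 0, 0]],
], jaw=1, squeeze=40)

```text
time: 0.6
tool_pos: [319.0, -443.6, 213.7]
tcp_rot: [-180.0, 0.0, 17.4]
ft_force: [-0.6, -0.7, 1.2]
finger_gap: 85.5
grip_force: 0.0
```

Call:
play_rows([
  [[4, -1.9, 0.4, 0, 0, 0], [8, -3.8, 0.8, 0, 0, 0], [12, -5.6, 1.2, 0, 0, 0], [16, -7.5, 1.6, 0, 0, 0], [19.5, -9.2, 2, 0, 0, 0]],
])

```text
time: 1.1
tool_pos: [477.8, -296.8, 193.7]
tcp_rot: [-180.0, 0.0, 17.5]
ft_force: [0.3, -0.6, 0.3]
finger_gap: 85.1
grip_force: 0.0
```

Call:
play_rows([
  [[4, -1.8, 0.3, 0, 0, 5], [8, -3.8, 0.7, 0, 0, 10], [11.5, -5.5, 1, 0, 0, 15], [14, -6.6, 1.3, 0, 0, 20], [15, -7.1, 1.3, 0, 0, 24]],
])

```text
time: 1.6
tool_pos: [599.5, -183.3, 179.9]
tcp_rot: [-179.9, 0.1, -6.6]
ft_force: [-0.5, -1.3, 0.4]
finger_gap: 85.8
grip_force: 0.0
```

Call:
play_rows([
  [[0, 0, 0, 0, 0, 0], [0, 0, 0, 0, 0, 0]],
])

```text
time: 1.8
tool_pos: [597.9, -186.1, 180.8]
tcp_rot: [180.0, 0.1, -6.4]
ft_force: [0.0, 0.6, 0.2]
finger_gap: 85.8
grip_force: 0.0
```

Run:
```python
from bench import sensors, optics, job, r
import cv2,pickle
s=sensors.sense();p=optics.snapshot("wrist")
pickle.dump((s,p),open("w1.pkl","wb"));cv2.imwrite("pics/w1.png",p["pixels"][:,:,::-1])
print(s["tool_pos"],s["tcp_rot"],p["mtx"],p["T_tool_cam"])
```

```text
[ 597.94780667 -186.06937378  180.77808216] [ 1.79996362e+02  6.32100727e-02 -6.38668984e+00] [[428.81212524   0.         324.52313943]
 [  0.         428.81212524 243.3778987 ]
 [  0.           0.           1.        ]] [[-7.70791833e-04 -9.57086926e-01 -2.89799969e-01  7.32272850e+01]
 [ 9.99999671e-01 -8.10395466e-04  1.66574408e-05  6.66200552e-01]
 [-2.50795200e-04 -2.89799861e-01  9.57087236e-01 -1.42842536e+02]
 [ 0.00000000e+00  0.00000000e+00  0.00000000e+00  1.00000000e+00]]
```

View pics/w1.png

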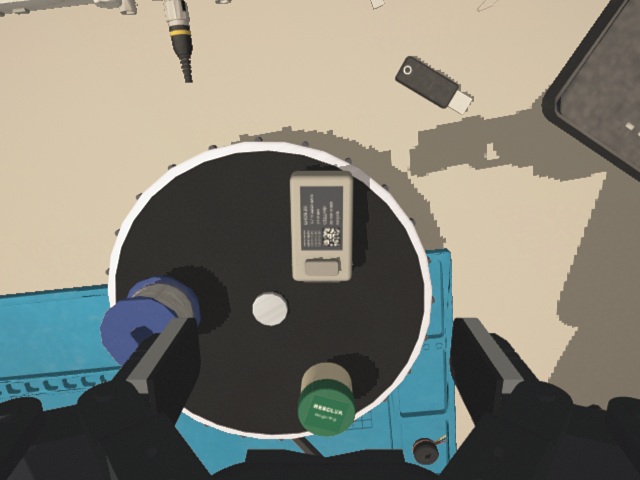

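The wrist view shows the battery with its top corners at about (291,173), (352,171), (351,282) and (292,279). The reel is at the left, (145,320), and the jar at (327,400).

Run:
```python
from h import *
from scipy.spatial.transform import Rotation as Ro
s,p=pickle.load(open("w1.pkl","rb"))
T=np.eye(4);T[:3,:3]=Ro.from_euler("xyz",s["tcp_rot"],degrees=True).as_matrix();T[:3,3]=s["tool_pos"]
W=np.linalg.inv(T@p["T_tool_cam"]);c=dict(mtx=p["mtx"],R=W[:3,:3],t=W[:3,3])
P=ray(c,[(291,173),(352,171),(351,282),(292,279)],56)
print(P.round(1),P.mean(0))
for i in range(4):
    e=P[(i+1)%4]-P[i];print(np.linalg.norm(e).round(1),np.degrees(np.arctan2(e[1],e[0])).round(1))
d=T[:3,:3].T@(P.mean(0)-T[:3,3]);print("tool delta",d)
print(ray(c,[(270,309)],40))
```

```text
[[ 637.7 -170.3   56. ]
 [ 634.7 -208.1   56. ]
 [ 561.1 -200.5   56. ]
 [ 567.7 -161.5   56. ]] [ 600.2884441  -185.06440091   56.        ]
37.9 -94.6
74.0 174.1
39.6 80.4
70.6 -7.2
tool delta [  2.35197647  -1.2670271  124.77548313]
[[ 540.1722553  -140.48370593   40.        ]]
```

Call:
play_rows([
  [[0.2, -0.1, 3, 0, 0, 0], [0.2, -0.1, 6.5, 0, 0, 0], [0.2, -0.1, 9.5, 0, 0, 0], [0.2, -0.1, 11.5, 0, 0, 0], [0.2, -0.1, 12.5, 0, 0, 0]],
], jaw=0.75)

```text
time: 2.35
tool_pos: [598.2, -185.7, 53.7]
tcp_rot: [-180.0, 0.2, -6.6]
ft_force: [0.2, 0.2, 0.0]
finger_gap: 64.2
grip_force: 0.0
```

Call:
play_rows([
  [[0, 0, 0.7, 0, 0, 0], [0, 0, 1.3, 0, 0, 0], [0, 0, 1.8, 0, 0, 0], [0, 0, 2, 0, 0, 0], [0, 0, 2, 0, 0, 0]],
])

```text
time: 2.85
tool_pos: [600.7, -185.3, 36.6]
tcp_rot: [180.0, -0.0, -6.5]
ft_force: [0.1, -0.3, 0.3]
finger_gap: 64.0
grip_force: 0.0
```

Run:
```python
from bench import sensors, optics
import cv2
p=optics.snapshot("wrist");cv2.imwrite("pics/w2.png",p["pixels"][:,:,::-1])
s=sensors.sense();print(s["tool_pos"],s["ft_force"])
```

```text
[ 600.83465424 -185.30882061   36.78786624] [0.04780517 0.17191544 0.57295799]
```

View pics/w2.png

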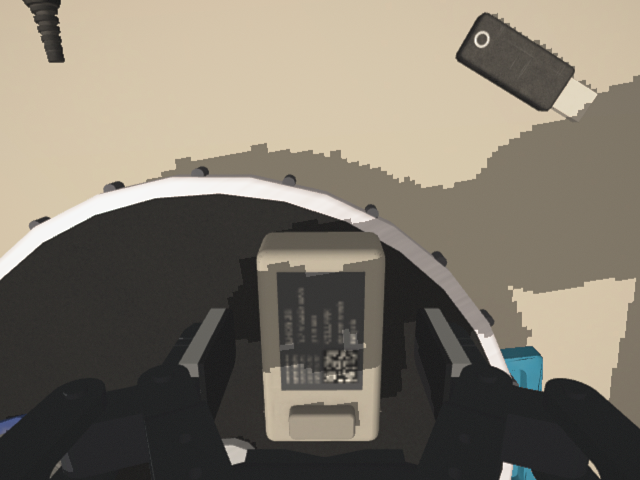

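The fingers straddle the battery symmetrically: pads at about (205,350) and (445,345), battery centred near (322,340). Next I close.

Call:
play_rows([
  [[0, 0, 0, 0, 0, 0], [0, 0, 0, 0, 0, 0], [0, 0, 0, 0, 0, 0], [0, 0, 0, 0, 0, 0], [0, 0, 0, 0, 0, 0]],
], jaw=0.3, squeeze=40)

```text
time: 3.4
tool_pos: [601.1, -185.4, 37.0]
tcp_rot: [180.0, -0.1, -6.5]
ft_force: [-0.0, -0.7, 4.7]
finger_gap: 40.2
grip_force: 41.3
```

Call:
play_rows([
  [[0, 0, -0.5, 0, 0, 0], [0, 0, -1.5, 0, 0, 0], [0, 0, -3, 0, 0, 0], [0, 0, -4.5, 0, 0, 0], [0, 0, -6, 0, 0, 0]],
])

```text
time: 3.9
tool_pos: [600.9, -185.4, 98.4]
tcp_rot: [180.0, -0.1, -6.5]
ft_force: [-0.3, -0.9, 0.3]
finger_gap: 40.4
grip_force: 40.7
```

Call:
play_rows([
  [[0, 0, -1.5, 0, 0, 0], [0, 0, -3, 0, 0, 0], [0, 0, -4.5, 0, 0, 0], [0, 0, -6, 0, 0, 0], [0, 0, -7, 0, 0, 0]],
])

```text
time: 4.4
tool_pos: [601.0, -185.4, 168.3]
tcp_rot: [180.0, -0.1, -6.5]
ft_force: [0.5, -0.7, -0.5]
finger_gap: 40.1
grip_force: 40.7
```

Run:
```python
from bench import sensors, optics
import cv2,numpy as np
s=sensors.sense()
a=optics.snapshot("wrist")["pixels"];b=optics.snapshot("side")["pixels"][130:250,250:450]
c=np.zeros((480,800,3),np.uint8);c[:360,:480]=cv2.resize(a,(480,360));c[:192,480:]=cv2.resize(b,(320,192))
cv2.imwrite("pics/w3.png",c[:,:,::-1])
print(s["tool_pos"],s["ft_force"],s["joint_pos"],s["grip_force"])
```

```text
[ 601.0172323  -185.39478231  168.30133222] [ 0.54676561 -0.69587872 -0.4660553 ] [-2.18129655e+01  1.38348741e+01  8.47364650e+01  6.19343684e-04
  8.13383489e+01  7.47213782e+01] 40.73637306690216
```

View pics/w3.png

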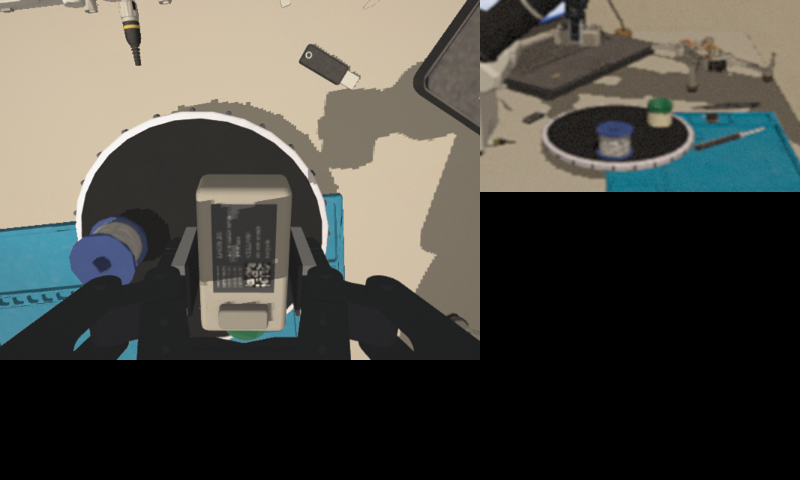

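The battery is held level between the pads, and the reel (105,255) and jar (659,110) are still standing. Next I carry it to the tray.

Call:
play_rows([
  [[-0.7, -1.3, 0, 0, 0, 0], [-2, -3.9, 0, 0, 0, 0], [-3.6, -7, 0, 0, 0, 0], [-5.3, -10.2, 0, 0, 0, 0], [-7, -13.5, 0, 0, 0, 0]],
])

```text
time: 5.0
tool_pos: [544.4, -41.2, 164.8]
tcp_rot: [-180.0, 0.1, -6.6]
ft_force: [0.6, -0.1, -0.8]
finger_gap: 40.4
grip_force: 40.7
```

Call:
play_rows([
  [[-1.8, -3.4, 0, 0, 0, 0], [-3.6, -6.9, 0, 0, 0, 0], [-5.4, -10.4, 0, 0, 0, 0], [-7.2, -13.9, 0, 0, 0, 0], [-9, -17.4, 0, 0, 0, 0]],
])

```text
time: 5.5
tool_pos: [474.5, 141.7, 165.0]
tcp_rot: [180.0, 0.1, -6.5]
ft_force: [0.5, 0.5, -0.3]
finger_gap: 40.1
grip_force: 40.7
```

Call:
play_rows([
  [[-1.6, -3.2, 1, 0, 0, 0], [-3, -6, 2.5, 0, 0, 0], [-4.2, -8.2, 4.5, 0, 0, 0], [-5, -9.7, 6, 0, 0, 0], [-5.3, -10.1, 6.8, 0, 0, 0]],
])

```text
time: 6.0
tool_pos: [432.5, 247.4, 95.6]
tcp_rot: [179.9, 0.2, -6.4]
ft_force: [0.1, 0.4, -0.1]
finger_gap: 40.0
grip_force: 40.7
```

Call:
play_rows([
  [[0, 0, 0, 0, 0, 0], [0, 0, 0, 0, 0, 0]],
])

```text
time: 6.2
tool_pos: [435.6, 245.8, 98.4]
tcp_rot: [180.0, 0.0, -6.5]
ft_force: [1.1, 0.1, -0.6]
finger_gap: 40.3
grip_force: 40.7
```

Run:
```python
from bench import sensors, optics
import cv2
s=sensors.sense();p=optics.snapshot("wrist");cv2.imwrite("pics/w4.png",p["pixels"][:,:,::-1])
print(s["tool_pos"],s["tcp_rot"],s["joint_pos"],s["grip_force"])
```

```text
[435.58435929 245.8481987   98.39970206] [ 1.79974322e+02  7.73982878e-03 -6.53939029e+00] [ 2.35789321e+01 -1.89081108e+00  1.09237871e+02 -1.91989996e-02
  7.26725211e+01  1.20124042e+02] 40.67400634288788
```

View pics/w4.png

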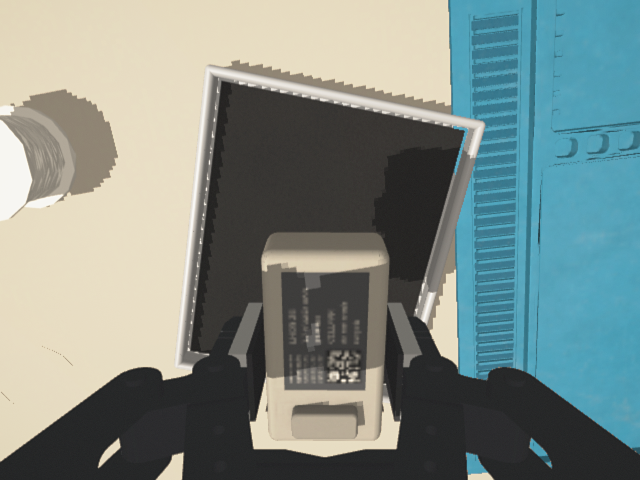

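The battery is over the tray, whose rim corners show at (210,70) and (482,125). The offset matches the camera tilt. Next I align the yaw and descend.

Call:
play_rows([
  [[0, 0, 1.5, 0, 0, 3], [0, 0, 3.5, 0, 0, 6], [0, 0, 5.5, 0, 0, 9], [0, 0, 7, 0, 0, 11], [0, 0, 7.8, 0, 0, 11]],
])

```text
time: 6.75
tool_pos: [435.9, 245.4, 19.8]
tcp_rot: [180.0, 0.0, -17.6]
ft_force: [-0.4, -0.1, -1.2]
finger_gap: 40.3
grip_force: 40.6
```

Call:
play_rows([
  [[0, 0, 0.3, 0, 0, 0], [0, 0, 0.5, 0, 0, 0], [0, 0, 0.7, 0, 0, 0], [0, 0, 0.8, 0, 0, 0], [0, 0, 0.8, 0, 0, 0]],
])

```text
time: 7.25
tool_pos: [435.9, 246.5, 12.7]
tcp_rot: [-180.0, -0.0, -17.5]
ft_force: [-0.4, 0.5, -1.3]
finger_gap: 40.1
grip_force: 40.6
```

Call:
play_rows([
  [[0, 0, 0.1, 0, 0, 0], [0, 0, 0.2, 0, 0, 0], [0, 0, 0.3, 0, 0, 0], [0, 0, 0.35, 0, 0, 0], [0, 0, 0.35, 0, 0, 0]],
])

```text
time: 7.75
tool_pos: [435.4, 246.3, 8.6]
tcp_rot: [180.0, 0.0, -17.5]
ft_force: [0.5, -0.3, -0.6]
finger_gap: 40.2
grip_force: 40.6
```

Call:
play_rows([
  [[0, 0, 0.05, 0, 0, 0], [0, 0, 0.1, 0, 0, 0], [0, 0, 0.1, 0, 0, 0]],
])

```text
time: 8.05
tool_pos: [435.5, 246.3, 7.7]
tcp_rot: [180.0, 0.0, -17.5]
ft_force: [0.7, -0.2, -0.3]
finger_gap: 40.0
grip_force: 40.6
```

Call:
play_rows([
  [[0, 0, 0.05, 0, 0, 0], [0, 0, 0.1, 0, 0, 0], [0, 0, 0.1, 0, 0, 0]],
])

```text
time: 8.35
tool_pos: [435.5, 246.3, 6.7]
tcp_rot: [180.0, 0.0, -17.5]
ft_force: [-0.2, -0.8, -0.2]
finger_gap: 39.8
grip_force: 40.6
```

Call:
play_rows([
  [[0, 0, 0.05, 0, 0, 0], [0, 0, 0.1, 0, 0, 0], [0, 0, 0.1, 0, 0, 0]],
])

```text
time: 8.65
tool_pos: [435.6, 246.4, 6.0]
tcp_rot: [-180.0, -0.0, -17.5]
ft_force: [-1.2, -1.1, 2.8]
finger_gap: 40.0
grip_force: 41.0
```

Contact: +3 N upward. Now I release it gradually and retreat.

Call:
play_rows([
  [[0, 0, 0, 0, 0, 0], [0, 0, 0, 0, 0, 0], [0, 0, 0, 0, 0, 0], [0, 0, 0, 0, 0, 0]],
], jaw=0.7, squeeze=20)

```text
time: 9.05
tool_pos: [435.6, 246.4, 5.7]
tcp_rot: [180.0, 0.0, -17.5]
ft_force: [0.0, -0.0, 0.1]
finger_gap: 59.7
grip_force: 0.0
```

Call:
play_rows([
  [[0, 0, -1, 0, 0, 0], [0, 0, -3, 0, 0, 0], [0, 0, -6, 0, 0, 0], [0, 0, -9, 0, 0, 0], [0, 0, -12, 0, 0, 0]],
])

```text
time: 9.55
tool_pos: [435.5, 246.3, 127.7]
tcp_rot: [-180.0, -0.0, -17.5]
ft_force: [0.3, -0.1, 0.2]
finger_gap: 59.8
grip_force: 0.0
```

Call:
play_rows([
  [[0, 0, -2, 0, 0, 0], [0, 0, -3, 0, 0, 0], [0, 0, -3, 0, 0, 0], [0, 0, -3, 0, 0, 0]],
])

```text
time: 9.95
tool_pos: [435.2, 246.2, 155.0]
tcp_rot: [180.0, 0.0, -17.5]
ft_force: [-0.3, -0.7, -0.9]
finger_gap: 59.8
grip_force: 0.0
```

Run:
```python
from bench import sensors, optics
import cv2,numpy as np
s=sensors.sense()
a=optics.snapshot("wrist")["pixels"];b=optics.snapshot("side")["pixels"][170:350,250:470]
c=np.zeros((400,800,3),np.uint8);c[:360,:480]=cv2.resize(a,(480,360));c[:262,480:]=cv2.resize(b,(320,262))
cv2.imwrite("pics/w5.png",c[:,:,::-1])
print(s["time"],s["tool_pos"],s["ft_force"])
```

```text
9.95 [435.17163916 246.16933482 155.00576123] [-0.27940591 -0.7370118  -0.85822433]
```

View pics/w5.png

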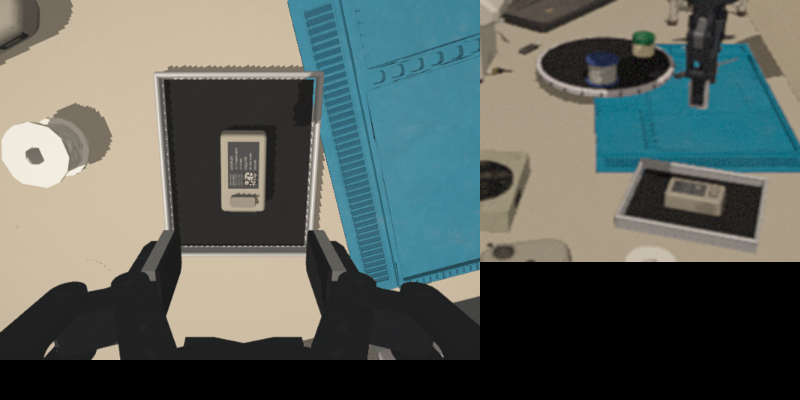

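The battery lies flat and right way up in the middle of the tray (243,170). The reel (601,70) and jar (643,45) are standing, and the gripper is clear of everything.

```bash
python3 -c "
from bench import job
print(job.hand_in())"
```

```text
the job is handed in; nothing more can be done
None
```

The battery is lying flat, right way up, in the middle of the tray, the jar and reel are still standing on the turntable, and the job was handed in at about 10 s; the hand-in returned no verdict.

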